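# Tap the anemometer arms home, tallest first

## Robot

A 6-joint arm with a two-finger parallel gripper is mounted at the origin on the work surface. World frame = base frame: x ahead of the robot, y to its left, z up, the work surface at z = 0. Lengths are in m, angles in rad, forces in N, time in s.
With the tool pointing down it reaches from about 0.275 to 0.725 m from the base axis. Payload 15.9 kg.
Tool frame: the origin (TCP) lies at the very end of the fingers, on their centre line; the grasp point (between the pads) lies 19 mm behind it; z points along the fingers, y is the line along which they close (so a half turn about z gives the same grasp; the last joint's range is limited). The gripper opens to 85 mm and grips with 20 to 120 N. Pads are 22 mm wide; open, the fingers measure 114 mm over their backs; the gripper's body (76 mm by 85 mm) begins 54 mm behind the grasp point. The pads swing forward as they close: fully open they stand 13 mm farther back than shut.
Start: joints at [-1.288, 0.213, -0.034, 1.323, 0, 1.571], TCP at [0.14, -0.48, 0.231] pointing down, gripper open.
Joint ranges: [-2.98, 2.98], [-0.74, 1.72], [-1.14, 1.35], [-2.1, 2.04], [-1.57, 1.44], [-3.14, 3.14]. Speed limits (rad/s): [1.89, 1.89, 2.39, 2.57, 3.14, 3.14].

## Interface

Orientations are given as a unit quaternion [w, x, y, z].
In Python, from cell import bot gives the robot as it stands. The module is installed in compiled form; this text tells all that it offers.
- The arm moves only by the shell command python3 -m creep 'ROWS' [FORCE]. ROWS is JSON, a list that holds one entry, the list of rows, each a list of 7 numbers: the finger opening in mm, from 0 to 85.4, then the shift along the tool's x, y, z in mm, then the turn, a rotation vector about the tool's x, y, z in degrees. A call has 1 to 20 rows; each row is the pose to reach, as a shift and turn from the pose commanded when the call began, along the tool's axes at that moment; what a row does not reach only later rows make up. A row lasts 1/8 s, in which the tool goes at most 62.5 mm and 10.7 degrees, less where a joint would pass 70% of its speed; a pose out of reach is approached as far as the arm can. A call with a gripper value outside its range is refused whole. The fingers move at their own pace and stop on an object; FORCE is the grip in N (left out, the last holds). Time passes only in rows, so rows that repeat a pose let the fingers close. It gives the time, the measured TCP pose, the force, the opening and the grip force at its end, in the units of the state.
- bot.read_state(): the state, without advancing time (a new reading comes with each control period).
- bot.capture(name): name is "scene" or "top" or "wrist"; returns a dict with "image" (400x640x3 uint8, red, green, blue), "K" (3x3 intrinsics, pixels), "eye" and "rotation" of the camera in the world. Camera axes: x right, y up, looking along -z (the intrinsics and any distortion apply to the point x, -y, -z); pixel columns grow to the right and rows downward; lengths in m; the calibration is good to about 2 mm. A picture is of the moment at which its call begins. There is no depth.
- bot.job_done(): hands the job in; it is judged then, once.
Trained networks look in a picture, given as the dict that the camera call returned (one of the last four; its "shot" number tells which), for a name from the list of things; names that differ only in an ending like _2 or _b are one class to them, and where a whole thing is asked for, a point or a joint stands for the part that bears it (a point fixed in the world has none). Each returns a list of dicts, best first, with "p" (0 to 1); they miss things now and then, are a little off and sometimes report something else, mostly with a low value. They report only what shows in the picture. A call takes as long as a camera call.
- bot.trace(picture, thing): "pixels" (400x640 bool, what is visible of it).
- bot.landmark_of(picture, thing): "point" ([x, y, z] in m, in world coordinates, good to about 4 mm: a listed point, or the origin of a listed thing).
The state is a dict: "clock": time; "q": joint angles; "dq": joint speeds; "effort": joint torques, N m; "ee_pos": TCP position; "ee_rot": TCP orientation; "wrist_force": force on the tool from outside, world axes, zero at the start; "torque": the same for the moment, N m; "grip_width": finger opening in m; "gripper_force": force on a finger pad.
Only numpy, scipy, OpenCV 4.12 (cv2) and the standard library are available. Lean on these libraries where they do the work, as an engineer would, in place of code of your own. Each camera call takes 0.05 s, during which the arm holds its last target. There are 200 camera calls.

## Task

The four flat aluminium anemometer arms stand a little proud in the slotted stand: with the fingertips, tap each one lightly down on its top end until it is fully home in its slot, in order from the tallest arm to the shortest. Only push them down, never pull one up, and leave the copper cup, the solar tile and the spanner where they lie.

Things in the scene. Friction and masses are not known exactly. Their poses are not given: they have to be found in the camera images.
- stand: Fixed wooden stand, 70 x 230 x 52 mm high (x, y, z); origin at the centre of its underside, on the shelf. Its own y axis runs along the row of four felt-lined upright slots, which lie at y = -82.5, -27.5, 27.5 and 82.5 mm, x = 0 in its frame, 55 mm apart. Each slot holds one arm; which arm is in which slot varies, and so do the stand's place and yaw.
- arm1 (a joint): How far the tallest arm has slid down in its slot, m: 0.012 is fully home, 0 is 12 mm proud; it starts between 0 and 0.005. The slot's felt holds the arm where it is; it slides at about 3 N and then its foot stops dead on the slot's floor. The bar stands on a springy rubber foot, so its top gives about 1 mm for every 3 N and comes back when let go (at most 6 mm).
- arm1_top (a point): Centre of the top end of the tallest arm, a flat aluminium bar 160 mm long, 22 mm wide (along the stand's x) and 5 mm thick (along the stand's y), upright. The point moves with the arm; fully home it is 172 mm above the shelf.
- arm2 (a joint): How far the second tallest arm has slid down in its slot, m: 0.012 is fully home, 0 is 12 mm proud; it starts between 0 and 0.005. The slot's felt holds the arm where it is; it slides at about 3 N and then its foot stops dead on the slot's floor. The bar stands on a springy rubber foot, so its top gives about 1 mm for every 3 N and comes back when let go (at most 6 mm).
- arm2_top (a point): Centre of the top end of the second tallest arm, a flat aluminium bar 145 mm long, 22 mm wide (along the stand's x) and 5 mm thick (along the stand's y), upright. The point moves with the arm; fully home it is 157 mm above the shelf.
- arm3 (a joint): How far the third tallest arm has slid down in its slot, m: 0.012 is fully home, 0 is 12 mm proud; it starts between 0 and 0.005. The slot's felt holds the arm where it is; it slides at about 3 N and then its foot stops dead on the slot's floor. The bar stands on a springy rubber foot, so its top gives about 1 mm for every 3 N and comes back when let go (at most 6 mm).
- arm3_top (a point): Centre of the top end of the third tallest arm, a flat aluminium bar 130 mm long, 22 mm wide (along the stand's x) and 5 mm thick (along the stand's y), upright. The point moves with the arm; fully home it is 142 mm above the shelf.
- arm4 (a joint): How far the shortest arm has slid down in its slot, m: 0.012 is fully home, 0 is 12 mm proud; it starts between 0 and 0.005. The slot's felt holds the arm where it is; it slides at about 3 N and then its foot stops dead on the slot's floor. The bar stands on a springy rubber foot, so its top gives about 1 mm for every 3 N and comes back when let go (at most 6 mm).
- arm4_top (a point): Centre of the top end of the shortest arm, a flat aluminium bar 115 mm long, 22 mm wide (along the stand's x) and 5 mm thick (along the stand's y), upright. The point moves with the arm; fully home it is 127 mm above the shelf.
- cup: Loose copper wind cup, an open bowl 64 mm across and 32 mm high, lying near the stand; origin under its centre. Bystander.
- tile: Loose white plastic solar panel tile with dark cells, 75 x 100 x 6 mm, lying flat near the stand; origin under its centre. Bystander.
- spanner: Loose rubber-gripped steel spanner, about 150 mm long along its x, 30 mm wide, 8 mm high, lying near one end of the stand; origin under about its middle. Bystander.

How it is judged:
On the way, in this order (a step that is already met when the one before it is completed fails the run):
1. the tallest arm is tapped down until home (within 1.5 mm) (value of joint arm1 above 0.0105 m), for 0.1 s.
2. the second tallest arm is tapped down until home (within 1.5 mm) (value of joint arm2 above 0.0105 m), for 0.1 s.
3. the third tallest arm is tapped down until home (within 1.5 mm) (value of joint arm3 above 0.0105 m), for 0.1 s.
4. the shortest arm is tapped down until home (within 1.5 mm) (value of joint arm4 above 0.0105 m), for 0.1 s.
At the end, for the whole second after the job is handed in: All four arms are home in their slots (each within 1.5 mm of its full 12 mm), and the cup, the tile and the spanner lie within 10 mm of where they started (value of joint each of arm1, arm2, arm3, arm4 above 0.0105 m and distance of each of cup, tile, spanner from where it was at the start of the episode below 0.01 m); the robot touches nothing.
It fails at once if an arm is pushed hard (over 20 N) by anything (contact force between any of arm1, arm2, arm3, arm4 and anything else above 20 N).
It fails at once if an arm is drawn up in its slot, more than 5 mm above the 12 mm proud position (value of joint any of arm1, arm2, arm3, arm4 below -0.005 m).
It fails at once if the cup, the tile or the spanner is shifted more than 10 mm (distance of any of cup, tile, spanner from where it was at the start of the episode above 0.01 m).
It also fails if it takes over 45 s, if anything falls off the work surface, if the arm or the gripper's body presses on something with over 40 N, if the wrist force passes 120 N, or if a joint passes its speed limit or range.

## Working session

There is one attempt and no reset: what is moved stays moved. The work goes in short steps, Python scripts to look and compute and a shell command to move; the robot and the scene stay as the last step left them, time stands still between calls to the robot, and variables do not carry over. Pictures are saved under pics/ and viewed, at most 10 in all, crops included, and the job is handed in when it is done.

```bash
mkdir -p pics; python3 - <<'E'
from cell import bot
import cv2,numpy as np
s=bot.read_state();print(s['clock'],s['ee_pos'],s['ee_rot'],s['grip_width'],s['wrist_force'])
ims=[]
for n in ['scene','top']:
    p=bot.capture(n);ims.append(p['image']);print(n,p['eye'],np.round(p['K'],1).tolist(),[k for k in p])
    for t in ['arm1_top','arm2_top','arm3_top','arm4_top','stand','cup','tile','spanner']:
        r=bot.landmark_of(p,t);print(t,[(np.round(d['point'],4).tolist(),round(d['p'],2)) for d in r[:2]])
for n,i in zip(['scene','top'],ims): cv2.imwrite(f'pics/{n}0.png',i[:,:,::-1])
E
```

```text
0.0 [ 0.13940836 -0.47977105  0.23079264] [-6.02978218e-04  9.90021815e-01  1.40912866e-01 -7.60641934e-05] 0.08516286023294685 [ 0.42352793  0.52746278 -0.74538062]
scene [1.03365621 0.47250337 0.57555973] [[512.0, 0.0, 311.5], [0.0, 512.0, 202.7], [0.0, 0.0, 1.0]] ['image', 'K', 'eye', 'rotation', 'shot']
arm1_top [([0.6156, 0.1296, 0.1787], 0.69)]
arm2_top [([0.596, 0.0237, 0.164], 0.61)]
arm3_top [([0.5813, -0.0341, 0.1508], 0.92)]
arm4_top [([0.6031, 0.0777, 0.1389], 0.91)]
stand [([0.5976, 0.0503, -0.0041], 0.87), ([0.5946, 0.0201, 0.1658], 0.4)]
cup [([0.4914, 0.1448, 0.0008], 0.69)]
tile [([0.7006, 0.0389, -0.001], 0.65)]
spanner [([0.648, 0.205, 0.003], 0.83)]
top [0.4364414  0.08099785 0.9684924 ] [[449.8, 0.0, 314.8], [0.0, 449.8, 197.2], [0.0, 0.0, 1.0]] ['image', 'K', 'eye', 'rotation', 'shot']
arm1_top [([0.7089, 0.037, -0.0011], 0.74), ([0.4909, 0.1475, -0.0006], 0.66)]
arm2_top [([0.5943, 0.0186, 0.166], 0.41)]
arm3_top [([0.5826, -0.0316, 0.1517], 0.42)]
arm4_top [([0.6022, 0.0783, 0.1374], 0.44)]
stand [([0.6023, 0.0507, -0.0055], 0.76)]
cup [([0.4914, 0.1443, -0.0021], 0.97)]
tile [([0.7065, 0.0403, -0.0002], 0.91)]
spanner [([0.649, 0.2019, 0.002], 0.68)]
```

View pics/scene0.png

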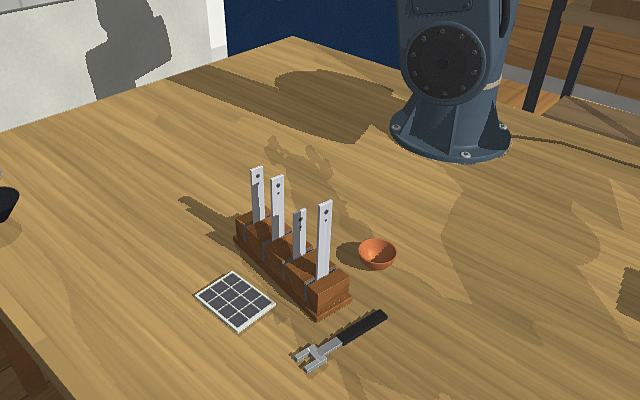

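View pics/top0.png

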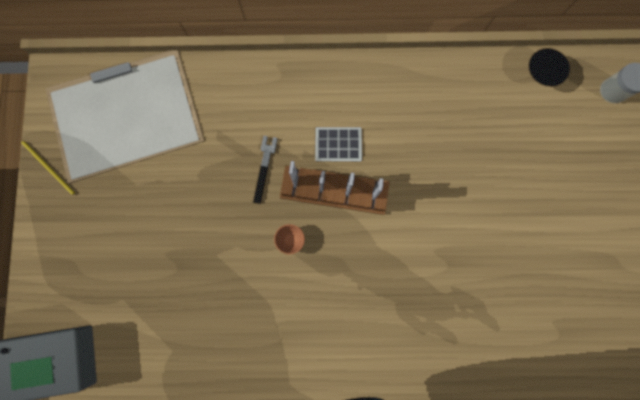

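The scene view shows the bar tops at about (257,168) arm3, (278,177) arm2, (300,210) arm4 and (325,201) arm1. The same tops are at about (380,182), (351,176), (323,173) and (293,165) in the top view. I'll zoom in to pick them more exactly.

```bash
python3 - <<'E'
import cv2,numpy as np
a=cv2.imread('pics/scene0.png')[155:235,240:340];b=cv2.imread('pics/top0.png')[150:200,280:390]
def up(im,f,x0,y0):
    o=cv2.resize(im,None,fx=f,fy=f,interpolation=cv2.INTER_NEAREST)
    for k in range(0,im.shape[1],10): cv2.putText(o,str(x0+k),(k*f,10),0,.35,(0,0,255),1); o[:,k*f]=(0,0,255)
    for k in range(0,im.shape[0],10): cv2.putText(o,str(y0+k),(0,k*f+10),0,.35,(255,0,0),1); o[k*f]=(255,0,0)
    return o
cv2.imwrite('pics/a.png',up(a,7,240,155));cv2.imwrite('pics/b.png',up(b,7,280,150))
E
```

```text
(no output)
```

View pics/a.png

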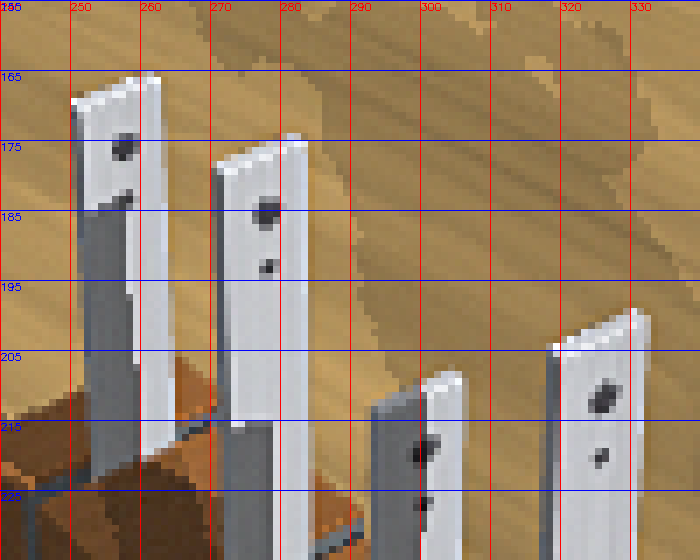

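View pics/b.png

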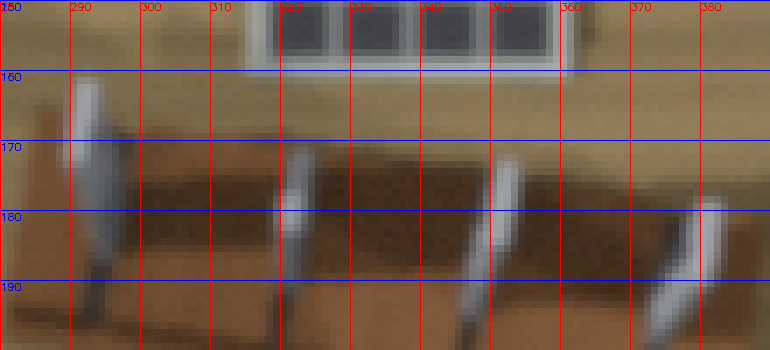

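Both crops show the four bright top faces. The centres in the scene view are arm1 (325.2,202.3), arm2 (277.3,176.8), arm3 (256.5,168) and arm4 (299.5,210.7). In the top view they are (291.5,167), (351.2,179), (380,184) and (321.8,176.5). Next I'll triangulate.

```bash
cat > tri.py <<'E'
import numpy as np
from cell import bot
def ray(p,uv):
    K=p['K'];d=np.array([(uv[0]-K[0,2])/K[0,0],-(uv[1]-K[1,2])/K[1,1],-1]);d=np.asarray(p['rotation'])@d
    return np.asarray(p['eye']),d/np.linalg.norm(d)
def tri(rays):
    A=sum(np.eye(3)-np.outer(d,d) for e,d in rays);b=sum((np.eye(3)-np.outer(d,d))@e for e,d in rays)
    x=np.linalg.solve(A,b);return x,[np.linalg.norm(np.cross(x-e,d))*1e3 for e,d in rays]
E
python3 - <<'E'
from tri import *
S=bot.capture('scene');T=bot.capture('top')
P=[]
for a,u,v in [(1,(325.2,202.3),(291.5,167)),(2,(277.3,176.8),(351.2,179)),(3,(256.5,168),(380,184)),(4,(299.5,210.7),(321.8,176.5))]:
    x,e=tri([ray(S,u),ray(T,v)]);P.append(x);print(a,np.round(x,4),np.round(e,1))
P=np.array(P)
d=P[0]-P[2];yaw=np.arctan2(-d[0],d[1]);print('yaw',np.degrees(yaw),'span',np.hypot(*d[:2]))
u=d[:2]/np.hypot(*d[:2])
c=P[:,:2].mean(0);off=dict(zip([1,2,3,4],[.0825,-.0275,-.0825,.0275]))
for k in off:print(k,np.round(c+u*off[k],4))
E
```

```text
Traceback (most recent call last):
  File "tri.py", line 4, in ray
    K=p['K'];d=np.array([(uv[0]-K[0,2])/K[0,0],-(uv[1]-K[1,2])/K[1,1],-1]);d=np.asarray(p['rotation'])@d
                                                                             ~~~~~~~~~~~~~~~~~~~~~~~~~^~
ValueError: matmul: Input operand 1 has a mismatch in its core dimension 0, with gufunc signature (n?,k),(k,m?)->(n?,m?) (size 3 is different from 4)
```

```bash
sed -i "s/np.asarray(p\['rotation'\])@d/R.from_quat(np.roll(p['rotation'],-1)).apply(d)/; 1i from scipy.spatial.transform import Rotation as R" tri.py
python3 - <<'E'
from tri import *
S=bot.capture('scene');T=bot.capture('top')
P=[]
for a,u,v in [(1,(325.2,202.3),(291.5,167)),(2,(277.3,176.8),(351.2,179)),(3,(256.5,168),(380,184)),(4,(299.5,210.7),(321.8,176.5))]:
    x,e=tri([ray(S,u),ray(T,v)]);P.append(x);print(a,np.round(x,4),np.round(e,1))
P=np.array(P)
d=P[0]-P[2];yaw=np.arctan2(-d[0],d[1]);print('yaw',np.degrees(yaw),'span',np.hypot(*d[:2]))
u=d[:2]/np.hypot(*d[:2])
c=P[:,:2].mean(0);off=dict(zip([1,2,3,4],[.0825,-.0275,-.0825,.0275]))
for k in off:print(k,np.round(c+u*off[k],4))
s=bot.read_state();r=R.from_quat(np.roll(s['ee_rot'],-1)).as_matrix()
tx=np.array([c[0]+u[0]*.0825,c[1]+u[1]*.0825,.23])
print('shift mm to above arm1',(r.T@(tx-s['ee_pos']))*1e3,'toolx yaw',np.degrees(np.arctan2(r[1,0],r[0,0])),'want',np.degrees(np.arctan2(u[1],u[0])))
E
```

```text
1 [0.6128 0.1309 0.1817] [0.3 0.3]
2 [0.5933 0.0231 0.1634] [0.6 0.6]
3 [ 0.5855 -0.0304  0.1517] [0.5 0.5]
4 [0.6039 0.0769 0.1351] [0. 0.]
yaw -9.608124541815359 span 0.16361118027293625
1 [0.6126 0.1314]
2 [0.5943 0.023 ]
3 [ 0.5851 -0.0313]
4 [0.6035 0.0772]
shift mm to above arm1 [ 624.97647233 -455.23975073    1.31382738] toolx yaw 16.204497926169534 want 80.39187545818464
```

```bash
python3 -m creep '[[[0,60,-44,0,0,0,-8],[0,120,-88,0,0,0,-16],[0,180,-132,0,0,0,-24],[0,240,-175,0,0,0,-32],[0,300,-219,0,0,0,-40],[0,350,-255,0,0,0,-48],[0,400,-291,0,0,0,-56],[0,450,-328,0,0,0,-64],[0,500,-364,0,0,0,-64],[0,550,-400,0,0,0,-64],[0,590,-430,0,0,0,-64],[0,615,-448,0,0,0,-64],[0,625,-455,0,0,0,-64],[0,625,-455,0,0,0,-64],[0,625,-455,0,0,0,-64]]]' 20
cat > st.py <<'E'
from tri import *
s=bot.read_state();r=R.from_quat(np.roll(s['ee_rot'],-1)).as_matrix()
print(s['clock'],np.round(s['ee_pos'],4),np.round(r,3).tolist(),s['grip_width'],np.round(s['wrist_force'],2),np.round(s['q'],2))
for k,x,y,z in [(1,.6126,.1314,.172),(2,.5943,.023,.157),(3,.5851,-.0313,.142),(4,.6035,.0772,.127)]: print(k,np.round(r.T@(np.array([x,y,z])-s['ee_pos'])*1e3,1))
E
python3 st.py
```

```text
clock: 2.98
ee_pos: [0.6124, 0.1307, 0.2313]
ee_rot: [0.0, 0.765, 0.644, -0.0]
wrist_force: [-0.2, 0.2, -0.5]
grip_width: -0.0001
gripper_force: 0.0
2.975 [0.6124 0.1307 0.2313] [[0.17, 0.985, -0.0], [0.985, -0.17, -0.0], [-0.0, -0.0, -1.0]] -5.791992340901241e-05 [-0.17  0.23 -0.53] [ 0.21  0.49  0.36  1.44 -0.    1.95]
1 [ 0.8  0.1 59.3]
2 [-109.2    0.5   74.3]
3 [-164.2    0.7   89.3]
4 [-54.2   0.3 104.3]
```

```bash
python3 -m creep '[[[0,0,0,15,0,0,0],[0,0,0,30,0,0,0],[0,0,0,40,0,0,0],[0,0,0,45,0,0,0],[0,0,0,47,0,0,0],[0,0,0,48,0,0,0],[0,0,0,49,0,0,0],[0,0,0,50,0,0,0],[0,0,0,51,0,0,0],[0,0,0,52,0,0,0],[0,0,0,53,0,0,0],[0,0,0,54,0,0,0],[0,0,0,55,0,0,0],[0,0,0,56,0,0,0],[0,0,0,57,0,0,0]]]'
```

```text
clock: 4.85
ee_pos: [0.6127, 0.1312, 0.1742]
ee_rot: [0.0, 0.765, 0.644, 0.0]
wrist_force: [0.7, 0.3, 2.3]
grip_width: 0.0001
gripper_force: 1.3
```

```bash
python3 -m creep '[[[0,0,0,1,0,0,0],[0,0,0,2,0,0,0],[0,0,0,3,0,0,0],[0,0,0,4,0,0,0],[0,0,0,4.5,0,0,0],[0,0,0,4.5,0,0,0]]]'
```

```text
clock: 5.6
ee_pos: [0.6129, 0.1312, 0.17]
ee_rot: [0.0, 0.765, 0.644, 0.0]
wrist_force: [-0.6, 0.7, 5.2]
grip_width: -0.0001
gripper_force: 2.7
```

```bash
python3 -m creep '[[[0,0,0,-12,0,0,0],[0,0,0,-22,0,0,0],[0,-30,0,-22,0,0,0],[0,-70,0,-22,0,0,0],[0,-100,0,-22,0,0,0],[0,-110,0,-20,0,0,0],[0,-110,0,-10,0,0,0],[0,-110,0,-2,0,0,0],[0,-110,0,3,0,0,0],[0,-110,0,4,0,0,0],[0,-110,0,5,0,0,0],[0,-110,0,6,0,0,0],[0,-110,0,7,0,0,0],[0,-110,0,8,0,0,0],[0,-110,0,9,0,0,0],[0,-110,0,10,0,0,0],[0,-110,0,11,0,0,0],[0,-110,0,11,0,0,0]]]'; python3 st.py
```

```text
clock: 7.85
ee_pos: [0.594, 0.0228, 0.1587]
ee_rot: [-0.0, 0.765, 0.644, -0.0]
wrist_force: [0.2, 1.1, 2.5]
grip_width: -0.0
gripper_force: 1.1
7.85 [0.594  0.0228 0.1587] [[0.17, 0.985, -0.0], [0.985, -0.17, -0.0], [-0.0, -0.0, -1.0]] -1.3107809586820688e-05 [0.23 1.13 2.46] [0.04 0.43 0.08 1.22 0.   1.78]
1 [ 1.102e+02 -1.000e-01 -1.330e+01]
2 [0.2 0.3 1.7]
3 [-54.8   0.5  16.7]
4 [55.2  0.2 31.7]
```

Sliding at about 3 N, so another 4 mm.

```bash
python3 -m creep '[[[0,0,0,1,0,0,0],[0,0,0,2,0,0,0],[0,0,0,3,0,0,0],[0,0,0,4,0,0,0],[0,0,0,4,0,0,0]]]'
```

```text
clock: 8.48
ee_pos: [0.5942, 0.0228, 0.155]
ee_rot: [0.0, 0.765, 0.644, 0.0]
wrist_force: [0.2, 0.4, 6.5]
grip_width: 0.0002
gripper_force: 2.8
```

```bash
python3 -m creep '[[[0,0,0,-10,0,0,0],[0,0,0,-18,0,0,0],[0,-25,0,-18,0,0,0],[0,-50,0,-18,0,0,0],[0,-55,0,-16,0,0,0],[0,-55,0,-8,0,0,0],[0,-55,0,-2,0,0,0],[0,-55,0,0,0,0,0],[0,-55,0,1.5,0,0,0],[0,-55,0,3,0,0,0],[0,-55,0,4.5,0,0,0],[0,-55,0,6,0,0,0],[0,-55,0,7.5,0,0,0],[0,-55,0,9,0,0,0],[0,-55,0,10,0,0,0],[0,-55,0,11,0,0,0],[0,-55,0,12,0,0,0],[0,-55,0,13,0,0,0],[0,-55,0,13,0,0,0]]]'
```

```text
clock: 10.85
ee_pos: [0.5846, -0.0314, 0.1417]
ee_rot: [-0.0, 0.765, 0.644, -0.0]
wrist_force: [0.8, -0.3, 2.6]
grip_width: 0.0001
gripper_force: 1.1
```

```bash
python3 -m creep '[[[0,0,0,1,0,0,0],[0,0,0,2,0,0,0],[0,0,0,2,0,0,0]]]'; python3 st.py
```

```text
clock: 11.22
ee_pos: [0.5848, -0.0314, 0.14]
ee_rot: [0.0, 0.765, 0.644, 0.0]
wrist_force: [-0.8, 1.6, 5.9]
grip_width: -0.0001
gripper_force: 2.8
11.225 [ 0.5848 -0.0314  0.14  ] [[0.17, 0.985, 0.0], [0.985, -0.17, -0.0], [0.0, 0.0, -1.0]] -0.00010841949104400971 [-0.81  1.59  5.87] [-0.05  0.42  0.02  1.17 -0.    1.69]
1 [165.2  -0.3 -32. ]
2 [ 55.2   0.1 -17. ]
3 [ 0.2  0.3 -2. ]
4 [ 1.102e+02 -1.000e-01  1.300e+01]
```

```bash
python3 -m creep '[[[0,0,0,-20,0,0,0],[0,0,0,-45,0,0,0],[0,0,0,-55,0,0,0],[0,35,0,-55,0,0,0],[0,75,0,-55,0,0,0],[0,105,0,-55,0,0,0],[0,110,0,-55,0,0,0],[0,110,0,-40,0,0,0],[0,110,0,-22,0,0,0],[0,110,0,-8,0,0,0],[0,110,0,0,0,0,0],[0,110,0,2,0,0,0],[0,110,0,3.5,0,0,0],[0,110,0,5,0,0,0],[0,110,0,6.5,0,0,0],[0,110,0,8,0,0,0],[0,110,0,9.5,0,0,0],[0,110,0,11,0,0,0],[0,110,0,12,0,0,0],[0,110,0,12,0,0,0]]]'; python3 st.py
```

```text
clock: 13.72
ee_pos: [0.6034, 0.077, 0.1277]
ee_rot: [-0.0, 0.765, 0.644, -0.0]
wrist_force: [0.5, 0.1, 2.4]
grip_width: 0.0002
gripper_force: 1.0
13.725 [0.6034 0.077  0.1277] [[0.17, 0.985, -0.0], [0.985, -0.17, -0.0], [-0.0, -0.0, -1.0]] 0.00021394254078842682 [0.5  0.15 2.38] [ 0.13  0.47  0.07  1.17 -0.    1.87]
1 [ 55.2  -0.2 -44.3]
2 [-54.8   0.3 -29.3]
3 [-109.8    0.4  -14.3]
4 [0.2 0.1 0.7]
```

```bash
python3 -m creep '[[[0,0,0,1,0,0,0],[0,0,0,2,0,0,0],[0,0,0,3,0,0,0],[0,0,0,3,0,0,0]]]'
```

```text
clock: 14.22
ee_pos: [0.6035, 0.077, 0.125]
ee_rot: [0.0, 0.765, 0.644, 0.0]
wrist_force: [1.1, -0.2, 5.5]
grip_width: -0.0
gripper_force: 2.8
```

Home at about 6 N. Next I'll lift clear, move back and check.

```bash
python3 -m creep '[[[0,0,0,-20,0,0,0],[0,0,0,-50,0,0,0],[0,0,0,-90,0,0,0],[0,0,0,-120,0,0,0],[0,0,-40,-120,0,0,0],[0,0,-90,-120,0,0,0],[0,0,-140,-120,0,0,0],[0,0,-180,-120,0,0,0],[0,0,-200,-120,0,0,0],[0,0,-200,-120,0,0,0]]]'
python3 - <<'E'
from tri import *
import cv2
S=bot.capture('scene')
for t in ['cup','tile','spanner','arm1_top','arm2_top','arm3_top','arm4_top']:print(t,[np.round(d['point'],4).tolist() for d in bot.landmark_of(S,t)[:1]])
cv2.imwrite('pics/end.png',cv2.resize(S['image'][150:390,190:410,::-1],None,fx=2.4,fy=2.4))
K=S['K'];q=R.from_quat(np.roll(S['rotation'],-1))
for x in [(.6126,.1314,.172),(.5943,.023,.157),(.5851,-.0313,.142),(.6035,.0772,.127)]:
    c=q.inv().apply(np.array(x)-S['eye']);print('expected px',np.round([(K[0,0]*c[0]/-c[2]+K[0,2]-190)*2.4,(-K[1,1]*c[1]/-c[2]+K[1,2]-150)*2.4],0))
E
```

```text
clock: 15.48
ee_pos: [0.4055, 0.1112, 0.2451]
ee_rot: [0.0, 0.765, 0.644, 0.0]
wrist_force: [0.9, 0.5, 0.4]
grip_width: 0.0002
gripper_force: 0.0
cup [[0.4931, 0.1474, 0.0005]]
tile [[0.7009, 0.0409, 0.001]]
spanner [[0.6452, 0.2013, 0.0019]]
arm1_top [[0.6135, 0.1318, 0.1708]]
arm2_top [[0.5952, 0.0179, 0.1552]]
arm3_top [[0.5808, -0.0344, 0.139]]
arm4_top [[0.6021, 0.0786, 0.1283]]
expected px [325. 140.]
expected px [209.  74.]
expected px [161.  55.]
expected px [264. 156.]
```

View pics/end.png

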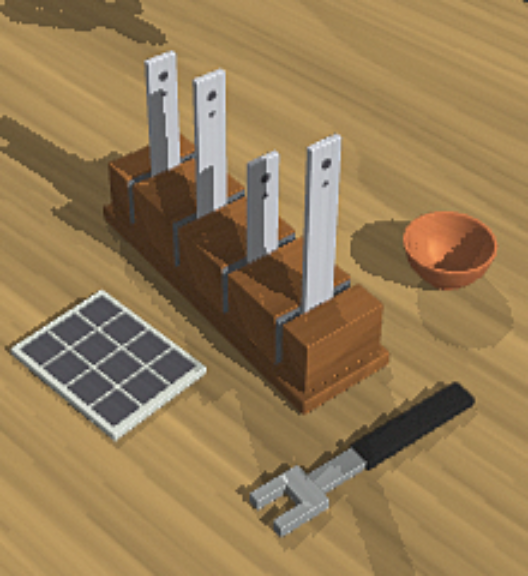

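The crop shows the tops at about (324,140), (210,75), (161,57) and (263,157). Each is within 2 px of where a fully home arm should appear. The cup, tile and spanner have not moved.

```bash
python3 -c "
from cell import bot
print(bot.job_done())"
```

```text
the job is handed in; nothing more can be done
None
```

All four arms were tapped home in order from tallest to shortest, with about 7 N at most read at the end of each push; the bystanders were not disturbed, and the job was handed in at about 15.5 s with no verdict returned.

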